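# Index a clock case and latch it

### The job

Turn the round brass clock case by pushing on the lobes round its edge until the notch in its rim faces the red arrow squarely. Then lower the raised claw so that its shank lies in the notch and its crossbar is hooked inside the rim, and swing the red lever over centre, all the way down, so that the latch holds the case. Leave the other things on the table where they are and let go.

Things in the scene. Friction and masses are not known exactly. Their poses are not given: they have to be found in the camera images.
- jig: grey assembly jig fixed to the table: a round base 176 mm across, 12 mm thick, carrying a turntable; beside it, to jig x = 143 mm, a tongue 56 mm wide carrying a draw latch. Origin at table level on the turntable's axis; x points level to the latch (at x = 100 mm), z up. The mark is a red arrowhead painted on the base at x = 75 to 88 mm, y = 0, below the claw, pointing at the turntable.
- dial (a joint): turn of the brass clock case about the jig's z, rad, counter-clockwise from above; at q the notch lies at angle q from the jig's x, 0 or a whole turn = notch faces the arrow. Turns either way without end, stays where left (0.12 N m friction). Six upright round lobes, 18 mm across, centred at radius 74 mm, 24 to 46 mm above the table, at 30, 90, 150, 210, 270, 330 degrees from the notch.
- notch (a point): centre of the notch, mid-rim (61 mm from the axis), at the height of the rim's top. The case is a pan: black floor with a white dial, 31 mm above the table; brass rim of radius 56 to 66 mm, top 48 mm above the table. The notch is the one gap in the rim, about 23 mm wide, down to the floor, open at the top.
- mark (a point): fixed point on the jig's x axis, 61 mm from the turntable's axis and 48 mm above the table, where the notch's centre lies when it faces the arrow squarely
- lever (a joint): latch lever, rad: 0 upright, grows as its handle swings away from the clock case to its stop at 1.78, fully down (12 degrees below level). Starts at 0.2 to 0.45, stays where left (0.05 N m). Pivot along the jig's y at jig x = 100 mm, 40 mm above the table. With the claw hooked, the last part draws a spring (about 3 N at the handle); past dead centre, about 1.5, it stays locked.
- lever_end (a point): middle of the free end of the red handle, 100 mm from the lever's pivot. The handle is 22 mm wide and 8 mm thick, from 30 to 100 mm from the pivot.
- claw (a joint): claw's hinge on the lever, rad, parallel to the lever's pivot and 18 mm from it along the handle. lever + claw = the claw's slope above level, rising from this hinge towards the clock case. It starts raised, 0.8 to 1.15 rad above level, held by slight friction; it yields to a light push from above and drops by itself when low.
- claw_end (a point): centre of the claw's crossbar, 64 mm from its hinge. Aluminium T: shank 12 mm wide, 7 thick; crossbar 30 mm wide, 8 long, 10 thick. Hooked, the shank lies in the notch and the crossbar on the black floor inside the rim, 44 to 50 mm from the jig's axis, its centre 36 to 40 mm above the table; at 52 mm or more it lies on top of the rim.
- bowl: bystander: white bowl, 150 mm across, 50 mm high; origin at its foot
- can: bystander: tin with a green label, 72 mm across, 85 mm high; origin at its foot
- pencils: bystander: dark wooden pot of pencils, 76 mm across, about 170 mm high; origin at its foot
- caliper: bystander: caliper lying flat, 200 mm long along its x, 11 mm high; origin under its middle
- white_box: bystander: white carton 160 x 130 x 45 mm; origin under its middle
- orange_book: bystander: orange book 170 x 120 x 28 mm; origin under its middle
- driver: bystander: small screwdriver lying along its x; origin under its middle
Things that resemble listed ones, but are neither listed nor needed, are in the scene too. Leave any pink look-alike of the jig alone.

How it is judged:
By the outcome, as a careful person would: the job done as asked, in the order asked, and still so for the second after the job is handed in, with the robot touching nothing.
It also fails if it takes over 61 s, if anything falls off the work surface, if the arm or the gripper's body presses on something with over 40 N, if the wrist force passes 120 N, or if a joint passes its speed limit or range.

### The arm

A 6-joint arm with a two-finger parallel gripper is mounted at the origin on the work surface. World frame = base frame: x ahead of the robot, y to its left, z up, the work surface at z = 0. Lengths are in m, angles in rad, forces in N, time in s.
With the tool pointing down it reaches from about 0.3 to 0.875 m from the base axis. Payload 6.4 kg.
Tool frame: the origin (TCP) lies where the fingers leave the gripper's body, on its centre line; the fingertips stand 73 mm ahead of it and the grasp point (between the pads) lies 54 mm ahead of it; z points along the fingers, y is the line along which they close (so a half turn about z gives the same grasp; the last joint's range is limited). The gripper opens to 85 mm and grips with 20 to 120 N. Pads are 22 mm wide; open, the fingers measure 114 mm over their backs; the gripper's body (76 mm by 85 mm) begins 54 mm behind the grasp point. The pads swing forward as they close: fully open they stand 13 mm farther back than shut.
Start: joints at [-1.531, 0.181, 1.607, -0, 1.354, -0.206], TCP at [0.14, -0.558, 0.304] pointing down, gripper open.
Joint ranges: [-2.99, 2.99], [-0.89, 2.07], [0.3, 2.58], [-1.14, 4.28], [0, 2.63], [-3.12, 3.12]. Speed limits (rad/s): [2.57, 2.57, 3.01, 3.14, 3.14, 3.14].

### API

Orientations are given as a unit quaternion [w, x, y, z].
In Python, from bench import ctrl gives the robot as it stands.
- The arm moves only by the tool carry_out, never from a script. Its argument "steps" is one flat list of numbers, 7 for each row, row after row: the shift along the tool's x, y, z in m, then the turn, a rotation vector about the tool's x, y, z in rad, then the opening, from 0 (shut) to 1 (fully open). In form: [dx, dy, dz, wx, wy, wz, claw, dx, dy, dz, wx, wy, wz, claw, ...]. A call has 1 to 20 rows; each row is the pose to reach, as a shift and turn from the pose commanded when the call began, along the tool's axes at that moment; what a row does not reach only later rows make up. A row lasts 1/10 s, in which the tool goes at most 50 mm and 8.59 degrees, less where a joint would pass 70% of its speed; a pose out of reach is approached as far as the arm can. A call with a gripper value outside its range is refused whole. The fingers move at their own pace and stop on an object; the grip force is fixed at half the most. Time passes only in rows, so rows that repeat a pose let the fingers close. It gives the time, the measured TCP pose, the force, the opening and the grip force at its end, in the units of the state.
- ctrl.get_obs(): the state, without advancing time (a new reading comes with each control period).
- ctrl.camera(name): name is "scene" or "top" or "wrist"; returns the picture (400x640x3 uint8, red, green, blue); there is no depth.
- ctrl.camera_params(name): a dict with "vertical_fov" (degrees; the focal length in pixels is half the picture's height over the tangent of half this angle, whatever the lens; pixels are square), "cx", "cy" (the principal point, pixels), "cam_to_world" (4x4, takes a point from camera to world coordinates); the wrist camera has in their place "hand_eye" (4x4, takes a point from camera to tool coordinates, whose origin is the TCP and whose axes are the flange's). Camera axes: x right, y down, z forward; pixel columns grow to the right and rows downward; lengths in m; the calibration is good to about 2 mm. A picture is of the moment at which its call begins: read the wrist's pose just before it. camera_params takes no time and is no camera call.
- ctrl.hand_in(): hands the job in; it is judged then, once.
The state is a dict: "time_s": time; "q": joint angles; "dq": joint speeds; "joint_efforts": joint torques, N m; "eef_pos": TCP position; "eef_rot": TCP orientation; "wrist_force": force on the tool from outside, world axes, zero at the start; "torque": the same for the moment, N m; "opening": opening from 0.0 (shut) to 1.0 (fully open); "grasp_force": force on a finger pad.
Only numpy, scipy, OpenCV 4.12 (cv2) and the standard library are available. Lean on these libraries where they do the work, as an engineer would, in place of code of your own. Each camera call takes 0.05 s, during which the arm holds its last target. There are 200 camera calls.

## Working session

There is one attempt and no reset: what is moved stays moved. The work goes in short steps, Python scripts to look and compute and a tool call to move; the robot and the scene stay as the last step left them, time stands still between calls to the robot, and variables do not carry over. Pictures are saved under pics/ and viewed, at most 10 in all, crops included, and the job is handed in when it is done.

Besides the shell and the picture viewer there is one more tool, called in YAML: its name, and indented under it one key for each argument. carry_out: Moves the arm, as the interface text tells. Its arguments: {"type":"object","properties":{"steps":{"type":"array"}},"required":["steps"]}

```bash
ls; mkdir -p pics; cat > h.py <<'E'
import numpy as np,cv2
from bench import ctrl
from scipy.spatial.transform import Rotation as R
def obs(): return ctrl.get_obs()
def T_tool(o):
    T=np.eye(4);w,x,y,z=o['eef_rot'];T[:3,:3]=R.from_quat([x,y,z,w]).as_matrix();T[:3,3]=o['eef_pos'];return T
def cam(name,save=None):
    o=obs();im=ctrl.camera(name);p=ctrl.camera_params(name)
    T=p['cam_to_world'] if name!='wrist' else T_tool(o)@np.array(p['hand_eye'])
    T=np.array(T);f=200/np.tan(np.radians(p['vertical_fov'])/2)
    if save: cv2.imwrite('pics/'+save+'.png',im[:,:,::-1]);np.savez('pics/'+save+'.npz',im=im,T=T,f=f,c=[p['cx'],p['cy']])
    return im,(T,f,p['cx'],p['cy'])
def load(s):
    d=np.load('pics/'+s+'.npz');return d['im'],(d['T'],float(d['f']),*d['c'])
def ray(C,u,v):
    T,f,cx,cy=C;d=T[:3,:3]@np.array([(u-cx)/f,(v-cy)/f,1]);return T[:3,3],d/np.linalg.norm(d)
def onz(C,u,v,z):
    o,d=ray(C,u,v);return o+d*(z-o[2])/d[2]
def proj(C,P):
    T,f,cx,cy=C;p=T[:3,:3].T@(np.array(P)-T[:3,3]);return np.array([cx+f*p[0]/p[2],cy+f*p[1]/p[2]])
def cross(r1,r2):
    (a,d),(b,e)=r1,r2;A=np.c_[d,-e];s=np.linalg.lstsq(A,b-a,rcond=None)[0];p,q=a+d*s[0],b+e*s[1];return (p+q)/2,np.linalg.norm(p-q)
E
python3 - <<'E'
from h import *
o=obs();print(o['eef_pos'],o['eef_rot'],o['time_s'],o['wrist_force'])
a,C=cam('scene','s0');b,D=cam('top','t0');w,W=cam('wrist','w0')
print(C[0].round(3),D[0].round(3),C[1:],D[1:],W[0].round(3),ctrl.camera_params('wrist'))
E
```

```text
pics
[ 0.13990657 -0.55726556  0.3029747 ] [-8.90422183e-04  9.92457814e-01  1.22583392e-01  8.08993061e-05] 0.0 [ 0.55339523 -0.63530055 -0.12091378]
[[ 0.587  0.593 -0.552  1.193]
 [ 0.81  -0.413  0.417 -0.489]
 [ 0.019 -0.691 -0.722  0.961]
 [ 0.     0.     0.     1.   ]] [[-0.025 -0.991  0.128  0.409]
 [-0.999  0.03   0.035 -0.022]
 [-0.038 -0.127 -0.991  1.101]
 [ 0.     0.     0.     1.   ]] (np.float64(411.9205375627254), 312.95493391664627, 202.6278255978312) (np.float64(394.7128782961659), 322.0746998030386, 195.83737918073814) [[ 0.244 -0.933 -0.263  0.206]
 [-0.97  -0.235 -0.065 -0.54 ]
 [-0.001  0.271 -0.963  0.374]
 [ 0.     0.     0.     1.   ]] {'vertical_fov': 70.65763428266177, 'cx': 321.35039725307666, 'cy': 197.36217233514338, 'hand_eye': array([[ 3.98576977e-04, -9.62460439e-01, -2.71421708e-01,
         6.77690105e-02],
       [ 9.99999906e-01,  3.37743558e-04,  2.70841000e-04,
        -5.68842849e-04],
       [-1.69002815e-04, -2.71421791e-01,  9.62460484e-01,
        -7.07458053e-02],
       [ 0.00000000e+00,  0.00000000e+00,  0.00000000e+00,
         1.00000000e+00]])}
```

View pics/s0.png

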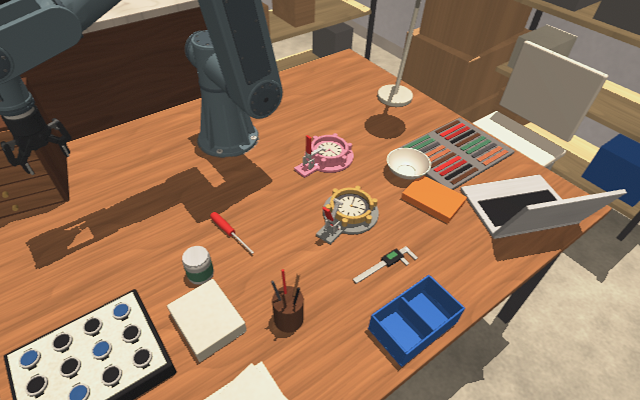

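View pics/t0.png

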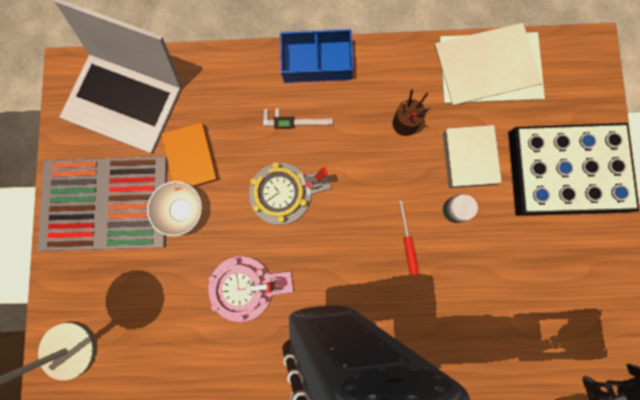

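The scene view shows the grey jig near (350,208), with its latch toward (328,225). The top view shows it at (280,193), with the red lever at (322,180). The pink look-alike is at (238,288) in the top view. Next I'll get a rough position and bring the wrist camera over the jig.

```bash
python3 - <<'E'
from h import *
a,C=load('s0');b,D=load('t0')
hs=cv2.cvtColor(b,cv2.COLOR_RGB2HSV)
m=cv2.inRange(hs,(18,110,110),(32,255,255));m[:,:240]=0;m[:,320:]=0;m[:150]=0;m[230:]=0
ys,xs=np.nonzero(m);(cx,cy),r=cv2.minEnclosingCircle(np.c_[xs,ys].astype(np.float32));print(cx,cy,r,len(xs))
print('centre',onz(D,cx,cy,.04))
red=(cv2.inRange(hs,(0,150,90),(8,255,255))|cv2.inRange(hs,(172,150,90),(180,255,255)))
red[:160]=0;red[200:]=0;red[:,:300]=0;red[:,345:]=0
ys,xs=np.nonzero(red);print('red',xs.mean(),ys.mean(),onz(D,xs.mean(),ys.mean(),.1))
o=obs();print(T_tool(o).round(3))
E
```

```text
278.1434326171875 192.12033081054688 30.284011840820312 852
centre [0.56006314 0.13491882 0.04      ]
red 319.3809523809524 175.1904761904762 [0.59231951 0.01879035 0.1       ]
[[ 0.97   0.243 -0.     0.14 ]
 [ 0.243 -0.97   0.001 -0.557]
 [ 0.    -0.001 -1.     0.303]
 [ 0.     0.     0.     1.   ]]
```

carry_out:
  steps: [0.577,-0.533,0,0,0,-1.58,0,0.577,-0.533,0,0,0,-1.58,0,0.577,-0.533,0,0,0,-1.58,0,0.577,-0.533,0,0,0,-1.58,0,0.577,-0.533,0,0,0,-1.58,0,0.577,-0.533,0,0,0,-1.58,0,0.577,-0.533,0,0,0,-1.58,0,0.577,-0.533,0,0,0,-1.58,0,0.577,-0.533,0,0,0,-1.58,0,0.577,-0.533,0,0,0,-1.58,0,0.577,-0.533,0,0,0,-1.58,0,0.577,-0.533,0,0,0,-1.58,0,0.577,-0.533,0,0,0,-1.58,0,0.577,-0.533,0,0,0,-1.58,0,0.577,-0.533,0,0,0,-1.58,0,0.577,-0.533,0,0,0,-1.58,0,0.577,-0.533,0,0,0,-1.58,0,0.577,-0.533,0,0,0,-1.58,0,0.577,-0.533,0,0,0,-1.58,0,0.577,-0.533,0,0,0,-1.58,0]

```text
time_s: 2.15
eef_pos: [0.5695, 0.0986, 0.3039]
eef_rot: [-0.0, 0.612, 0.791, -0.0]
wrist_force: [-0.3, -0.4, 0.5]
opening: 0.003
grasp_force: 0.0
```

```bash
python3 - <<'E'
from h import *
w,W=cam('wrist','w1')
cv2.imwrite('pics/w1b.png',cv2.resize(w[:,:,::-1],(800,500)))
E
```

```text
(no output)
```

View pics/w1.png

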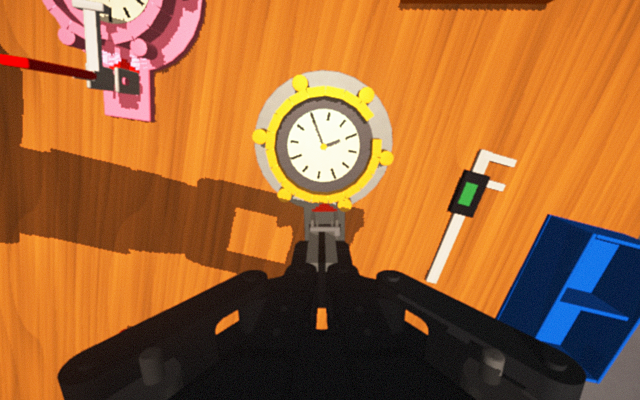

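The wrist view shows the case centred at (323,146). The notch gap is on the right near (375,122), between the lobes at (367,94) and (387,158). The arrow is at (325,208) with the latch below it, so the dial needs about −110°. I'll fit this precisely.

```bash
cat > m.py <<'E'
from h import *
def circ(P):
    A=np.c_[2*P,np.ones(len(P))];s=np.linalg.lstsq(A,(P**2).sum(1),rcond=None)[0];return s[:2],np.sqrt(s[2]+s[:2]@s[:2])
def masks(w):
    hs=cv2.cvtColor(w,cv2.COLOR_RGB2HSV)
    return cv2.inRange(hs,(22,130,90),(34,255,255)),cv2.inRange(hs,(0,150,90),(6,255,255))|cv2.inRange(hs,(174,150,90),(180,255,255)),hs
def dial(w,W,c0):
    y,_,hs=masks(w)
    vs,us=np.nonzero(y);P=np.array([onz(W,u,v,.048)[:2] for u,v in zip(us,vs)])
    return P[np.linalg.norm(P-c0,axis=1)<.1]
def dialang(P,c):
    d=P-c;r=np.linalg.norm(d,axis=1);a=np.degrees(np.arctan2(d[:,1],d[:,0]))%360
    h=np.histogram(a[(r>.057)&(r<.065)],72,(0,360))[0]
    b=a[(r>.073)&(r<.086)]
    ph=np.angle(np.exp(6j*np.radians(b)).mean(),deg=True)/6
    return h,ph
E
python3 - <<'E'
from m import *
w,W=load('w1');t,D=load('t0');s,C=load('s0')
P=dial(w,W,np.array([.56,.135]))
d=P-P.mean(0)
c=P.mean(0)
for _ in range(5):
    r=np.linalg.norm(P-c,axis=1);c,R0=circ(np.array([p for p in P[(r>.05)&(r<.068)]])) 
    print(c,R0)
# white dial / grey base checks
_,red,hs=masks(w)
wh=cv2.inRange(hs,(0,0,170),(180,70,255))
n,l,st,ce=cv2.connectedComponentsWithStats(wh)
for i in range(1,n):
    if st[i,4]>800 and abs(ce[i][0]-323)<40: print('white',st[i],ce[i],onz(W,*ce[i],.032))
n,l,st,ce=cv2.connectedComponentsWithStats(red)
for i in range(1,n):
    if st[i,4]>8: print('red',st[i],ce[i],onz(W,*ce[i],.012))
# white dial in the other views
for nm,(im,K),(u,v) in (('t',(t,D),(279,192)),('s',(s,C),(352,206))):
    hs=cv2.cvtColor(im,cv2.COLOR_RGB2HSV);wm=cv2.inRange(hs,(0,0,150),(180,80,255))
    box=np.zeros_like(wm);box[v-16:v+17,u-20:u+21]=255;wm&=box
    cnt=np.vstack([x for x in cv2.findContours(wm,0,2)[0]]);e=cv2.minAreaRect(cv2.convexHull(cnt))
    el=cv2.fitEllipse(cv2.convexHull(cnt));print(nm,el,onz(K,*el[0],.032))
h,ph=dialang(P,c);print(h,ph)
E
```

```text
[0.55918165 0.13670297] 0.06117955733406396
[0.56077055 0.13459327] 0.0614936619080341
[0.56113145 0.13414203] 0.061539947253428304
[0.56118586 0.13407695] 0.06155004154151799
[0.561191   0.13407806] 0.061548023135199435
white [303  70  63  25 814] [333.75798526  80.31449631] [0.55428319 0.2083853  0.032     ]
white [ 287  108   73   74 3937] [323.02311405 144.6507493 ] [0.56067431 0.13594182 0.032     ]
red [ 54   0  28  25 128] [66.03125   10.0234375] [0.24316885 0.20628713 0.012     ]
red [201   0   5  15  33] [203.12121212   7.03030303] [0.39233966 0.24795802 0.012     ]
red [163   2   8   6  16] [165.9375   5.    ] [0.3516752  0.23948095 0.012     ]
red [161  10  11   9  25] [166.36  14.6 ] [0.35314884 0.23009125 0.012     ]
red [194  16  10  21  50] [198.82  26.44] [0.3903201  0.22744906 0.012     ]
red [154  18   9   6  17] [158.05882353  20.76470588] [0.34467129 0.22153678 0.012     ]
red [138  20  41  48 289] [155.85121107  41.77508651] [0.34433465 0.19926919 0.012     ]
red [102  22  24  31 163] [110.44171779  36.9202454 ] [0.29314978 0.19120359 0.012     ]
red [150  24   7
[... 1456 characters left out ...]
.012     ]
red [122 103   8   5  13] [125.38461538 105.69230769] [0.31505287 0.11895972 0.012     ]
red [312 204  25   8 147] [323.91156463 208.14965986] [0.5837407  0.05271253 0.012     ]
t ((276.5257568359375, 190.3387908935547), (31.585891723632812, 38.36922836303711), 133.2036590576172) [0.56628446 0.14051437 0.032     ]
s ((351.7744140625, 212.52679443359375), (31.877037048339844, 44.96122360229492), 114.77709197998047) [0.58503229 0.11976506 0.032     ]
[31 32 30 35 26  0  0  0  0 24 36 38 36 38 37 38 38 38 39 40 35 34 39 38
 37 39 36 38 36 37 37 35 36 35 33 35 34 34 35 29 32 33 29 31 30 31 30 30
 31 28 30 29 29 28 29 27 26 24 29 28 29 28 31 28 30 28 30 30 30 30 31 31] 5.02862468507566
```

```bash
cat > g.py <<'E'
from m import *
J=np.array([.5610,.1345]);A=np.radians(-74.5)
Rj=np.array([[np.cos(A),-np.sin(A)],[np.sin(A),np.cos(A)]])
def w2j(p): return Rj.T@(np.asarray(p)[:2]-J)
def rows(wps,op=0,js=True):
    # wps: (jig x, jig y, z of TCP, yaw of tool x in the jig, deg), tool straight down
    o=obs();T=T_tool(o);y0=np.degrees(np.arctan2(T[1,0],T[0,0])-A);out=[]
    print('now jig',w2j(o['eef_pos']).round(4),o['eef_pos'][2].round(4),'yaw',(y0%360).round(2))
    for x,y,z,yaw in wps:
        d=T[:3,:3].T@(np.r_[Rj@[x,y]+J,z]-o['eef_pos']);dw=(yaw-y0+180)%360-180
        out.append([*d.round(3).tolist(),0,0,round(float(-np.radians(dw)),2),op])
    for r in out: print(r)
def pol(th,r,z,yaw): return (r*np.cos(np.radians(th)),r*np.sin(np.radians(th)),z,yaw)
E
python3 - <<'E'
from g import *
rows([pol(289.5,.083,.13,199.5),pol(289.5,.083,.103,199.5)])
E
```

```text
now jig [ 0.0369 -0.0013] 0.304 yaw 179.02
[0.008, -0.077, 0.174, 0, 0, -0.36, 0]
[0.008, -0.077, 0.201, 0, 0, -0.36, 0]
```

carry_out:
  steps: [0.008,-0.077,0.02,0,0,-0.36,0,0.008,-0.077,0.04,0,0,-0.36,0,0.008,-0.077,0.09,0,0,-0.36,0,0.008,-0.077,0.14,0,0,-0.36,0,0.008,-0.077,0.174,0,0,-0.36,0,0.008,-0.077,0.174,0,0,-0.36,0,0.008,-0.077,0.19,0,0,-0.36,0,0.008,-0.077,0.201,0,0,-0.36,0,0.008,-0.077,0.201,0,0,-0.36,0]

```text
time_s: 3.1
eef_pos: [0.4933, 0.0876, 0.1031]
eef_rot: [-0.0, 0.46, 0.888, -0.0]
wrist_force: [-0.5, 0.0, -0.3]
opening: 0.001
grasp_force: 0.0
```

```bash
python3 - <<'E'
from g import *
rows([pol(t,.083,.103,t-90) for t in np.linspace(289.5,170,18)[1:]])
E
```

```text
now jig [ 0.0271 -0.0777] 0.1031 yaw 199.7
[0.01, -0.0, 0.0, 0, 0, 0.13, 0]
[0.02, 0.002, 0.0, 0, 0, 0.25, 0]
[0.029, 0.005, 0.0, 0, 0, 0.37, 0]
[0.039, 0.009, 0.0, 0, 0, 0.49, 0]
[0.047, 0.015, 0.0, 0, 0, 0.62, 0]
[0.055, 0.021, 0.0, 0, 0, 0.74, 0]
[0.062, 0.028, 0.0, 0, 0, 0.86, 0]
[0.068, 0.036, 0.0, 0, 0, 0.99, 0]
[0.074, 0.045, 0.0, 0, 0, 1.11, 0]
[0.078, 0.055, 0.0, 0, 0, 1.23, 0]
[0.08, 0.064, 0.0, 0, 0, 1.35, 0]
[0.082, 0.074, 0.0, 0, 0, 1.48, 0]
[0.082, 0.085, 0.0, 0, 0, 1.6, 0]
[0.081, 0.095, 0.0, 0, 0, 1.72, 0]
[0.079, 0.105, 0.0, 0, 0, 1.84, 0]
[0.076, 0.114, 0.0, 0, 0, 1.97, 0]
[0.071, 0.123, 0.0, 0, 0, 2.09, 0]
```

carry_out:
  steps: [0.01,0,0,0,0,0.13,0,0.02,0.002,0,0,0,0.25,0,0.029,0.005,0,0,0,0.37,0,0.039,0.009,0,0,0,0.49,0,0.047,0.015,0,0,0,0.62,0,0.055,0.021,0,0,0,0.74,0,0.062,0.028,0,0,0,0.86,0,0.068,0.036,0,0,0,0.99,0,0.074,0.045,0,0,0,1.11,0,0.078,0.055,0,0,0,1.23,0,0.08,0.064,0,0,0,1.35,0,0.082,0.074,0,0,0,1.48,0,0.082,0.085,0,0,0,1.6,0,0.081,0.095,0,0,0,1.72,0,0.079,0.105,0,0,0,1.84,0,0.076,0.114,0,0,0,1.97,0,0.071,0.123,0,0,0,2.09,0,0.071,0.123,0,0,0,2.09,0]

```text
time_s: 4.9
eef_pos: [0.5543, 0.2175, 0.1046]
eef_rot: [-0.0, 0.999, 0.047, 0.001]
wrist_force: [-0.9, 0.2, 0.3]
opening: -0.001
grasp_force: 0.3
```

```bash
python3 - <<'E'
from g import *
rows([])
w,W=cam('wrist','w2');t,D=cam('top','t2')
s,C=cam('scene','s2')
k=[cv2.resize(i[a:b,c:d,::-1],(400,300),interpolation=cv2.INTER_CUBIC) for i,a,b,c,d in ((w,0,400,0,640),(t,147,237,230,350),(s,160,250,290,410))]
cv2.imwrite('pics/c2.png',np.vstack([np.hstack(k[:2]),np.hstack([k[2],k[2]*0])]))
P=dial(t,D,J);h,ph=dialang(P,J);print(h,ph)
E
```

```text
now jig [-0.0818  0.0157] 0.1046 yaw 79.91
[5 4 4 2 4 3 5 4 0 0 0 0 0 0 0 0 0 0 0 0 0 0 0 0 0 0 0 3 4 6 5 6 7 5 7 6 6
 4 6 7 5 6 0 0 0 0 0 0 0 0 3 6 6 6 6 4 1 0 0 0 0 3 4 4 0 0 0 0 0 2 5 4] 21.21232373739049
```

View pics/c2.png

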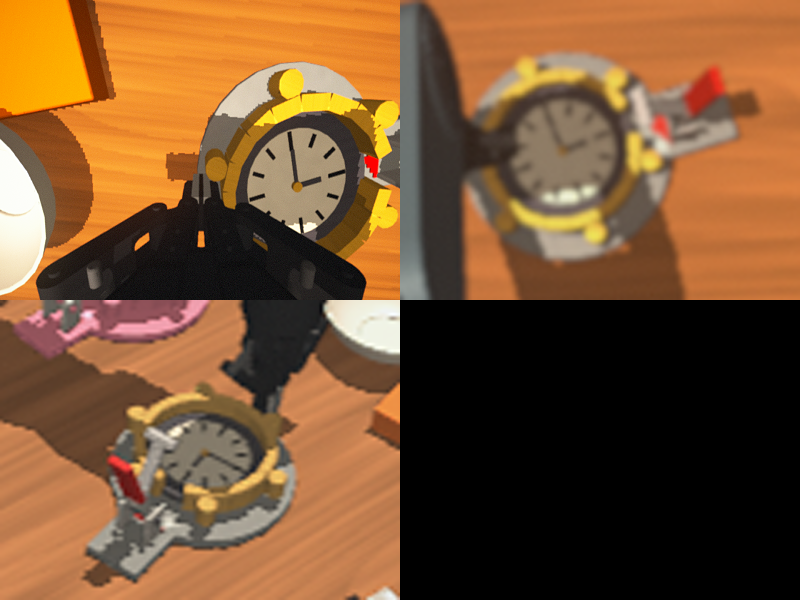

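The top and wrist crops show the notch almost at the arrow. The finger still touches the lobe on the far side. I'll back off and look from above.

```bash
python3 - <<'E'
from g import *
rows([(.055,0,.30,180)])
E
```

```text
now jig [-0.0814  0.0143] 0.1038 yaw 80.14
[0.009, 0.137, -0.196, 0, 0, -1.74, 0]
```

carry_out:
  steps: [-0.012,0,0,0,0,0,0,-0.012,0,-0.03,0,0,0,0,-0.012,0,-0.08,0,0,0,0,-0.012,0,-0.13,0,0,-0.15,0,0.009,0.137,-0.196,0,0,-1.74,0,0.009,0.137,-0.196,0,0,-1.74,0,0.009,0.137,-0.196,0,0,-1.74,0,0.009,0.137,-0.196,0,0,-1.74,0,0.009,0.137,-0.196,0,0,-1.74,0,0.009,0.137,-0.196,0,0,-1.74,0,0.009,0.137,-0.196,0,0,-1.74,0,0.009,0.137,-0.196,0,0,-1.74,0,0.009,0.137,-0.196,0,0,-1.74,0,0.009,0.137,-0.196,0,0,-1.74,0,0.009,0.137,-0.196,0,0,-1.74,0,0.009,0.137,-0.196,0,0,-1.74,0,0.009,0.137,-0.196,0,0,-1.74,0,0.009,0.137,-0.196,0,0,-1.74,0]

```text
time_s: 6.85
eef_pos: [0.5748, 0.0813, 0.2991]
eef_rot: [0.0, 0.608, 0.794, -0.0]
wrist_force: [0.8, 0.4, 0.3]
opening: -0.001
grasp_force: 0.0
```

```bash
python3 - <<'E'
from g import *
rows([])
w,W=cam('wrist','w3')
P=dial(w,W,J)
c=J.copy()
for _ in range(5):
    r=np.linalg.norm(P-c,axis=1);c,R0=circ(P[(r>.05)&(r<.068)])
h,ph=dialang(P,c);print(c,R0,ph,'jig notch',(ph+30+74.5+30)%60-30);print(h)
_,red,hs=masks(w);n,l,st,ce=cv2.connectedComponentsWithStats(red)
for i in range(1,n):
    q=onz(W,*ce[i],.012)
    if st[i,4]>8 and np.linalg.norm(q[:2]-J)<.2: print('red',st[i],ce[i],q,w2j(q))
E
```

```text
now jig [ 0.0549 -0.0009] 0.2991 yaw 179.59
[0.56123878 0.13403873] 0.06152125464995897 21.36819422277202 jig notch 5.8681942227720185
[35 35 37 33 36 37 35 40 37 38 39 41 37 41 40 41 42 41 41 41 37 44 41 41
 42 41 40 40 40 39 40 40 38 38 38 37 38 33 35 35 35 34 33 34 33 33 32 34
 32 31 30 31 29 31 31 28  0  0  0  0 10 31 31 31 31 30 33 31 34 33 33 32]
red [311 190  26  10 157] [323.38216561 195.85350318] [0.58400013 0.05332757 0.012     ] [0.08436674 0.00047124]
red [318 230  12   2  22] [323.77272727 230.54545455] [0.59737994 0.0061764  0.012     ] [0.13337865 0.00076383]
```

View pics/w3.png

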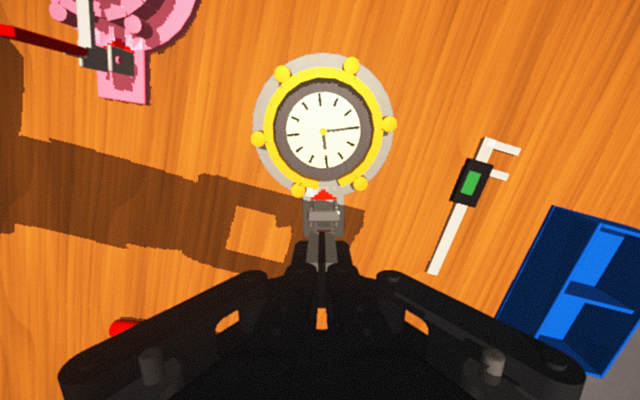

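The wrist view shows the notch about 5° off. The rim gap centre is at roughly (333,184), against the arrow at (323,195). One more nudge on the same lobe should close it.

```bash
python3 - <<'E'
from g import *
rows([pol(185,.083,.2,95),pol(185,.083,.103,95)]+[pol(t,.083,.103,t-90) for t in (180,175,171,168,166,164.6)])
E
```

```text
now jig [ 0.0549 -0.0009] 0.299 yaw 179.61
[0.138, -0.007, 0.099, 0, 0, 1.48, 0]
[0.138, -0.007, 0.196, 0, 0, 1.48, 0]
[0.138, -0.0, 0.196, 0, 0, 1.56, 0]
[0.138, 0.007, 0.196, 0, 0, 1.65, 0]
[0.137, 0.013, 0.196, 0, 0, 1.72, 0]
[0.136, 0.017, 0.196, 0, 0, 1.77, 0]
[0.136, 0.02, 0.196, 0, 0, 1.81, 0]
[0.135, 0.022, 0.196, 0, 0, 1.83, 0]
```

carry_out:
  steps: [0.138,-0.007,0,0,0,1.48,0,0.138,-0.007,0,0,0,1.48,0,0.138,-0.007,0,0,0,1.48,0,0.138,-0.007,0.04,0,0,1.48,0,0.138,-0.007,0.08,0,0,1.48,0,0.138,-0.007,0.12,0,0,1.48,0,0.138,-0.007,0.12,0,0,1.48,0,0.138,-0.007,0.12,0,0,1.48,0,0.138,-0.007,0.12,0,0,1.48,0,0.138,-0.007,0.14,0,0,1.48,0,0.138,-0.007,0.18,0,0,1.48,0,0.138,-0.007,0.196,0,0,1.48,0,0.138,0,0.196,0,0,1.56,0,0.138,0.007,0.196,0,0,1.65,0,0.137,0.013,0.196,0,0,1.72,0,0.136,0.017,0.196,0,0,1.77,0,0.136,0.02,0.196,0,0,1.81,0,0.135,0.022,0.196,0,0,1.83,0,0.135,0.022,0.196,0,0,1.83,0,0.135,0.022,0.196,0,0,1.83,0]

```text
time_s: 8.9
eef_pos: [0.5608, 0.2176, 0.103]
eef_rot: [-0.0, 1.0, 0.003, 0.0]
wrist_force: [-0.2, 1.6, 0.9]
opening: -0.005
grasp_force: 0.6
```

```bash
python3 - <<'E'
from g import *
rows([(.055,0,.30,180)])
E
```

```text
now jig [-0.0801  0.022 ] 0.103 yaw 74.88
[0.014, 0.136, -0.197, 0, 0, -1.83, 0]
```

carry_out:
  steps: [-0.012,0,0,0,0,0,0,-0.012,0,-0.03,0,0,0,0,-0.012,0,-0.08,0,0,0,0,-0.012,0,-0.13,0,0,-0.15,0,-0.003,0.191,-0.196,0,0,-1.83,0,-0.003,0.191,-0.196,0,0,-1.83,0,-0.003,0.191,-0.196,0,0,-1.83,0,-0.003,0.191,-0.196,0,0,-1.83,0,-0.003,0.191,-0.196,0,0,-1.83,0,-0.003,0.191,-0.196,0,0,-1.83,0,-0.003,0.191,-0.196,0,0,-1.83,0,-0.003,0.191,-0.196,0,0,-1.83,0,-0.003,0.191,-0.196,0,0,-1.83,0,-0.003,0.191,-0.196,0,0,-1.83,0,-0.003,0.191,-0.196,0,0,-1.83,0,-0.003,0.191,-0.196,0,0,-1.83,0,-0.003,0.191,-0.196,0,0,-1.83,0,-0.003,0.191,-0.196,0,0,-1.83,0,-0.003,0.191,-0.196,0,0,-1.83,0]

```text
time_s: 10.8
eef_pos: [0.5589, 0.0264, 0.299]
eef_rot: [0.0, 0.608, 0.794, -0.0]
wrist_force: [0.3, 0.7, 0.8]
opening: -0.001
grasp_force: 0.0
```

```bash
python3 - <<'E'
from g import *
rows([])
w,W=cam('wrist','w4');s,C=cam('scene','s4')
P=dial(w,W,J)
c=J.copy()
for _ in range(5):
    r=np.linalg.norm(P-c,axis=1);c,R0=circ(P[(r>.05)&(r<.068)])
h,ph=dialang(P,c);print(c,R0,ph,'jig notch',(ph+30+74.5+30)%60-30);print(h[52:64])
_,red,hs=masks(w);n,l,st,ce=cv2.connectedComponentsWithStats(red)
for i in range(1,n):
    q=onz(W,*ce[i],.012)
    if st[i,4]>8 and np.linalg.norm(q[:2]-J)<.2: print('red',st[i],ce[i],q,w2j(q),'ang',np.degrees(np.arctan2(*(q[:2]-c)[::-1])))
k=[cv2.resize(w[0:300,220:440,::-1],(440,600),interpolation=cv2.INTER_CUBIC),cv2.resize(s[180:260,305:353,::-1],(360,600),interpolation=cv2.INTER_CUBIC)]
cv2.imwrite('pics/c4.png',np.hstack(k))
E
```

```text
now jig [ 0.1036 -0.0309] 0.299 yaw 179.61
[0.56129365 0.13423794] 0.06147612292989543 17.016531987858183 jig notch 1.5165319878581727
[33 35 35  3  0  0  0 11 34 36 35 35]
red [334 152  22  11 101] [344.95049505 157.35643564] [0.58116915 0.05430717 0.012     ] [ 0.08266622 -0.001995  ] ang -76.0360980631112
red [ 341  188   28   51 1079] [353.71640408 213.84522706] [ 0.6138576  -0.01509379  0.012     ] [0.15827871 0.01095799] ang -70.60820918788447
```

View pics/c4.png

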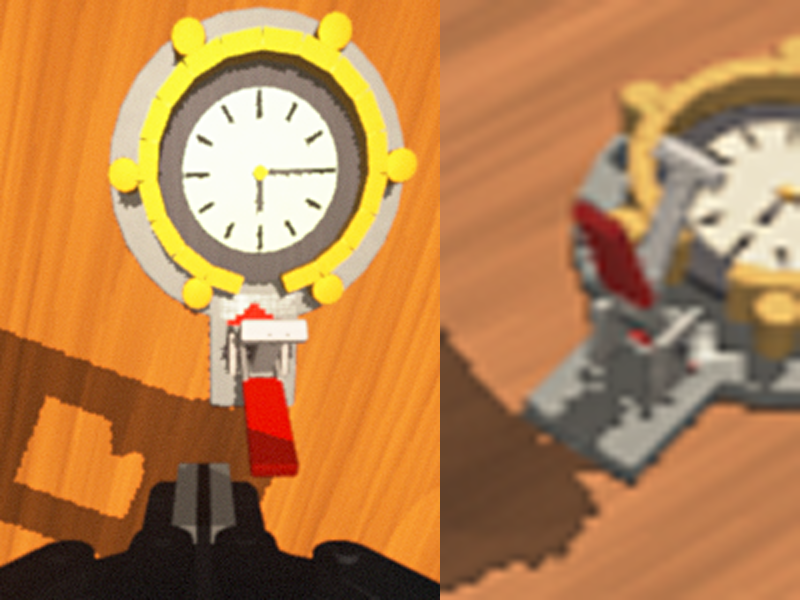

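The crop shows the notch gap at crop (243–287, 280), just above the arrow apex at (255,305). The claw is raised, its crossbar at (275,330), and the red handle is at (270,425). I'll refine the jig axis from the tongue edges and the arrow apex, then get the crossbar and lever-end points.

```bash
python3 - <<'E'
from g import *
c=np.array([.5612,.1341])
w,W=load('w4')
g=cv2.cvtColor(w,cv2.COLOR_RGB2HSV)
for v in range(165,200,5):
    u=np.arange(315,375);row=g[v,315:375,1]; print(v,[int(x) for x in u[row<60]][::1][:1],[int(x) for x in u[row<60]][-1:])
ap=onz(W,220+255/2,305/2,.012);print('apex',np.degrees(np.arctan2(*(ap[:2]-c)[::-1])),np.linalg.norm(ap[:2]-c))
for k in ('w1','w3'):
    w,W=load(k);_,red,_=masks(w);red[:185]=0;red[215:]=0;red[:,:305]=0;red[:,345:]=0
    vs,us=np.nonzero(red);v0=vs.min();P=np.array([onz(W,u,v,.012)[:2] for u,v in zip(us,vs)])-c
    a=np.degrees(np.arctan2(P[:,1],P[:,0]));r=np.linalg.norm(P,axis=1)
    for lo in np.arange(.074,.09,.003):
        k2=(r>=lo)&(r<lo+.003)
        if k2.any(): print(k,lo.round(3),a[k2].min().round(2),a[k2].max().round(2),a[k2].mean().round(2),k2.sum())
# crossbar and handle end: wrist vs scene
w,W=load('w4');s,C=load('s4')
cb,e=cross(ray(W,220+274/2,331/2),ray(C,305+690/7.5,180+158/7.5));print('crossbar',w2j(cb),cb[2],e)
le,e=cross(ray(W,220+273/2,470/2),ray(C,305+592/7.5,180+208/7.5));print('lever end',w2j(le),le[2],e)
E
```

```text
165 [326] [372]
170 [326] [371]
175 [326] [366]
180 [326] [366]
185 [326] [366]
190 [326] [366]
195 [325] [366]
apex -73.72263224457483 0.07613988311860928
w1 0.077 -79.27 -70.47 -74.91 11
w1 0.08 -80.08 -66.89 -74.21 34
w1 0.083 -82.77 -66.11 -74.48 40
w1 0.086 -85.2 -63.77 -74.64 53
w1 0.089 -84.91 -65.81 -74.68 9
w3 0.074 -76.53 -72.59 -74.56 5
w3 0.077 -78.38 -69.81 -74.25 15
w3 0.08 -79.25 -67.23 -74.15 35
w3 0.083 -82.6 -66.45 -74.42 41
w3 0.086 -84.92 -63.44 -74.22 54
w3 0.089 -84.77 -64.43 -73.5 7
crossbar [0.03810934 0.07146846] 0.15010623174361654 0.16354100745500025
lever end [0.09083147 0.06594858] 0.17194194102892996 0.15385133822967767
```

```bash
python3 - <<'E'
from g import *
c=np.array([.5612,.1341])
w,W=load('w4');s,C=load('s4')
for v in (178,190): 
    q=onz(W,346.3,v,.012);print('tongue',np.degrees(np.arctan2(*(q[:2]-c)[::-1])),np.linalg.norm(q[:2]-c))
cb,e=cross(ray(W,220+274/2,331/2),ray(C,305+250/7.5,180+158/7.5));print('crossbar',w2j(cb),cb[2],e)
le,e=cross(ray(W,220+273/2,470/2),ray(C,305+152/7.5,180+208/7.5));print('lever end',w2j(le),le[2],e)
rows([pol(183,.083,.2,93),pol(180,.083,.103,90)]+[pol(t,.083,.103,t-90) for t in (174,168,165,164,163.3)])
E
```

```text
tongue -74.4511841413297 0.10887787833451969
tongue -74.32936187369398 0.12486362007666543
crossbar [0.07591034 0.00129326] 0.1149043172988986 0.001430554592084616
lever end [ 0.13566374 -0.00039671] 0.13514423693798355 0.0003409326440330935
now jig [ 0.1036 -0.0309] 0.2989 yaw 179.64
[0.187, 0.025, 0.099, 0, 0, 1.51, 0]
[0.187, 0.03, 0.196, 0, 0, 1.56, 0]
[0.186, 0.038, 0.196, 0, 0, 1.67, 0]
[0.185, 0.047, 0.196, 0, 0, 1.77, 0]
[0.184, 0.051, 0.196, 0, 0, 1.83, 0]
[0.184, 0.053, 0.196, 0, 0, 1.84, 0]
[0.183, 0.054, 0.196, 0, 0, 1.86, 0]
```

The residual is about 1.3°, and the crossbar (76,1,115) and lever end (136,0,135) fit a lever angle of about 0.37. I'll nudge once more.

carry_out:
  steps: [0.187,0.025,0,0,0,1.51,0,0.187,0.025,0,0,0,1.51,0,0.187,0.025,0,0,0,1.51,0,0.187,0.025,0.04,0,0,1.51,0,0.187,0.025,0.08,0,0,1.51,0,0.187,0.025,0.12,0,0,1.51,0,0.187,0.025,0.12,0,0,1.51,0,0.187,0.025,0.12,0,0,1.51,0,0.187,0.025,0.12,0,0,1.51,0,0.187,0.025,0.14,0,0,1.51,0,0.187,0.025,0.18,0,0,1.51,0,0.187,0.03,0.196,0,0,1.56,0,0.186,0.038,0.196,0,0,1.67,0,0.185,0.047,0.196,0,0,1.77,0,0.184,0.051,0.196,0,0,1.83,0,0.184,0.053,0.196,0,0,1.84,0,0.183,0.054,0.196,0,0,1.86,0,0.183,0.054,0.196,0,0,1.86,0,0.183,0.054,0.196,0,0,1.86,0]

```text
time_s: 12.8
eef_pos: [0.5627, 0.2174, 0.1028]
eef_rot: [-0.0, 1.0, -0.012, -0.0]
wrist_force: [-1.6, 2.5, -0.8]
opening: 0.001
grasp_force: 1.0
```

```bash
python3 - <<'E'
from g import *
rows([(.103,0,.30,90)])
E
```

```text
now jig [-0.0794  0.0238] 0.1028 yaw 73.16
[0.03, 0.181, -0.197, 0, 0, -0.29, 0]
```

carry_out:
  steps: [-0.012,0,0,0,0,0,0,-0.012,0,-0.03,0,0,0,0,-0.012,0,-0.08,0,0,0,0,-0.012,0.02,-0.13,0,0,-0.15,0,0.03,0.06,-0.197,0,0,-0.29,0,0.03,0.11,-0.197,0,0,-0.29,0,0.03,0.16,-0.197,0,0,-0.29,0,0.03,0.181,-0.197,0,0,-0.29,0,0.03,0.181,-0.197,0,0,-0.29,0,0.03,0.181,-0.197,0,0,-0.29,0,0.03,0.181,-0.197,0,0,-0.29,0]

```text
time_s: 13.9
eef_pos: [0.5884, 0.0363, 0.2997]
eef_rot: [-0.0, 0.991, 0.133, -0.0]
wrist_force: [-0.3, -0.4, -0.5]
opening: 0.001
grasp_force: 0.0
```

```bash
python3 - <<'E'
from g import *
w,W=cam('wrist','w5');t,D=cam('top','t5')
P=dial(w,W,J)
c=J.copy()
for _ in range(5):
    r=np.linalg.norm(P-c,axis=1);c,R0=circ(P[(r>.05)&(r<.068)])
h,ph=dialang(P,c);print(c,R0,len(P),'notch (axis -74.4)',(ph+30+74.4+30)%60-30);print(h)
wp=[(.103,0,.26,90),(.103,0,.183,90),(.097,0,.183,90)]
for al in (1.1,.95,.8,.6,.4,.2,0,-.08):
    x=.1065-.056*np.cos(al)+.004*np.sin(al)+.007;z=.0568+.056*np.sin(al)+.004*np.cos(al);wp.append((x,0,z+.073,90));print(al,x,z)
rows(wp)
E
```

```text
[0.56091567 0.13443155] 0.06175641193302567 3530 notch (axis -74.4) -0.33852418016164165
[36 38 31 37 35 35 36 35 35 34 35 35 34 36 32 33 33 33 32 31 31 30 30 31
 28 30 29 28 26 29 27 28 26 29 27 26 25 25 30 25 27 27 26 25 26 28 28 26
 26 29 27 29 29 30 23  0  0  0  0 23 31 34 32 33 34 33 36 35 33 36 35 36]
1.1 0.09166344664041343 0.1085219966491427
0.95 0.08417940900918003 0.10467800062606046
0.8 0.07735384864015683 0.09975876792776193
0.6 0.06953977545863815 0.0917213209697607
0.4 0.06347825770507304 0.08229167114529597
0.2 0.05941094896407071 0.0718457488358884
0 0.057499999999999996 0.06080000000000001
-0.08 0.057359445671176616 0.05631198396293681
now jig [0.1013 0.0004] 0.2996 yaw 89.85
[-0.0, 0.002, 0.04, 0, 0, -0.0, 0]
[-0.0, 0.002, 0.117, 0, 0, -0.0, 0]
[-0.0, -0.004, 0.117, 0, 0, -0.0, 0]
[-0.0, -0.01, 0.118, 0, 0, -0.0, 0]
[-0.0, -0.017, 0.122, 0, 0, -0.0, 0]
[-0.0, -0.024, 0.127, 0, 0, -0.0, 0]
[-0.0, -0.032, 0.135, 0, 0, -0.0, 0]
[-0.0, -0.038, 0.144, 0, 0, -0.0, 0]
[-0.0, -0.042, 0.155, 0, 0, -0.0, 0]
[-0.0, -0.044, 0.166, 0, 0, -0.0, 0]
[-0.0, -0.044, 0.17, 0, 0, -0.0, 0]
```

View pics/w5.png

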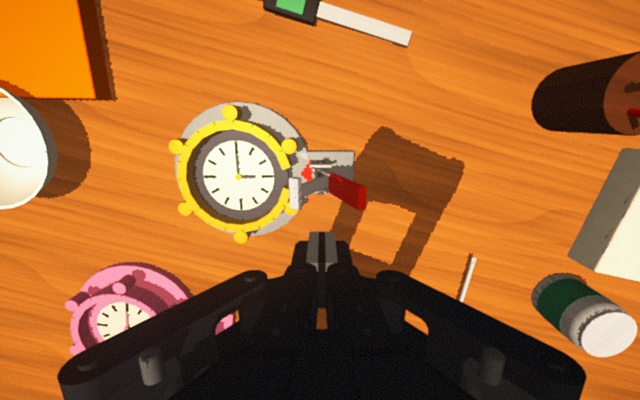

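The view shows the notch gap squarely at the arrow at (302,170), with a residual of about −0.3°. Now I'll push the claw down.

carry_out:
  steps: [0,0.002,0.04,0,0,0,0,0,0.002,0.08,0,0,0,0,0,0.002,0.105,0,0,0,0,0,0.002,0.117,0,0,0,0,0,-0.004,0.117,0,0,0,0,0,-0.01,0.118,0,0,0,0,0,-0.017,0.122,0,0,0,0,0,-0.024,0.127,0,0,0,0,0,-0.032,0.135,0,0,0,0,0,-0.038,0.144,0,0,0,0,0,-0.042,0.155,0,0,0,0,0,-0.044,0.166,0,0,0,0,0,-0.044,0.17,0,0,0,0,0,-0.044,0.17,0,0,0,0]

```text
time_s: 15.4
eef_pos: [0.5765, 0.0779, 0.1286]
eef_rot: [-0.0, 0.991, 0.132, -0.001]
wrist_force: [1.4, 0.3, -0.3]
opening: -0.001
grasp_force: 0.0
```

```bash
python3 - <<'E'
from g import *
rows([])
w,W=cam('wrist','w6');s,C=cam('scene','s6')
k=[cv2.resize(w[100:300,200:420,::-1],(440,400),interpolation=cv2.INTER_CUBIC),cv2.resize(s[180:260,305:377,::-1],(360,400),interpolation=cv2.INTER_CUBIC)]
cv2.imwrite('pics/c6.png',np.hstack(k))
E
```

```text
now jig [ 0.0587 -0.0002] 0.1286 yaw 89.72
```

View pics/c6.png

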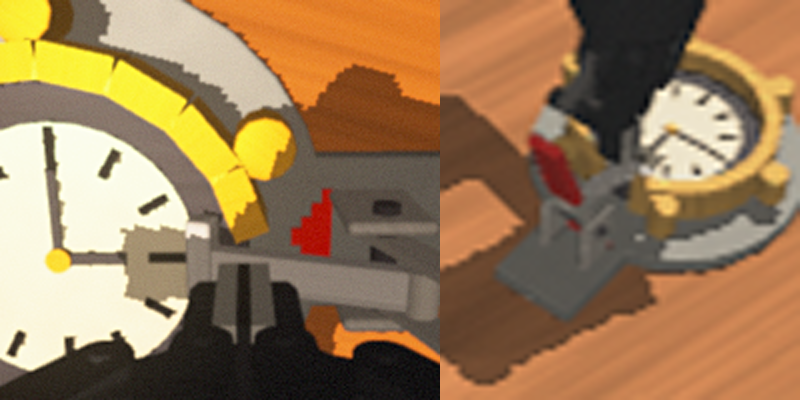

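The claw is down with its crossbar inside the rim, at crop (198,245), and the finger is above it. I'll lift away and check that it stays hooked.

carry_out:
  steps: [0,0,-0.03,0,0,0,0,0,0,-0.07,0,0,0,0,0,0,-0.11,0,0,0,0,-0.03,0.03,-0.11,0,0,0,0,-0.03,0.03,-0.11,0,0,0,0]

```text
time_s: 16.0
eef_pos: [0.5558, 0.0385, 0.2421]
eef_rot: [0.001, 0.991, 0.132, 0.001]
wrist_force: [0.1, -0.7, -1.1]
opening: -0.0
grasp_force: 0.0
```

```bash
python3 - <<'E'
from g import *
w,W=cam('wrist','w7');s,C=cam('scene','s7')
k=[cv2.resize(w[100:300,220:440,::-1],(440,400),interpolation=cv2.INTER_CUBIC),cv2.resize(s[180:260,305:377,::-1],(360,400),interpolation=cv2.INTER_CUBIC)]
cv2.imwrite('pics/c7.png',np.hstack(k))
le=.37
wp=[(.108,0,.25,90),(.108,0,.183,90)]
for q in np.arange(.3,1.86,.12):
    # contact near 80 mm along the handle, face 4 mm; rectangular tip 14 wide
    f=np.array([np.sin(q),np.cos(q)]);n=np.array([-np.cos(q),np.sin(q)])
    k=np.array([.1,.04])+.08*f+.004*n
    wp.append((k[0]-.007*np.cos(q),0,k[1]+.073-.012*max(0,np.cos(q)),90))
rows(wp)
E
```

```text
now jig [ 0.0894 -0.0298] 0.2406 yaw 89.61
[0.03, 0.018, -0.009, 0, 0, -0.01, 0]
[0.03, 0.018, 0.058, 0, 0, -0.01, 0]
[0.03, 0.024, 0.061, 0, 0, -0.01, 0]
[0.03, 0.033, 0.064, 0, 0, -0.01, 0]
[0.03, 0.042, 0.067, 0, 0, -0.01, 0]
[0.03, 0.051, 0.071, 0, 0, -0.01, 0]
[0.03, 0.059, 0.076, 0, 0, -0.01, 0]
[0.03, 0.066, 0.082, 0, 0, -0.01, 0]
[0.03, 0.073, 0.089, 0, 0, -0.01, 0]
[0.03, 0.079, 0.096, 0, 0, -0.01, 0]
[0.03, 0.083, 0.103, 0, 0, -0.01, 0]
[0.03, 0.087, 0.111, 0, 0, -0.01, 0]
[0.03, 0.089, 0.119, 0, 0, -0.01, 0]
[0.03, 0.091, 0.128, 0, 0, -0.01, 0]
[0.03, 0.091, 0.137, 0, 0, -0.01, 0]
[0.03, 0.09, 0.147, 0, 0, -0.01, 0]
```

View pics/c7.png

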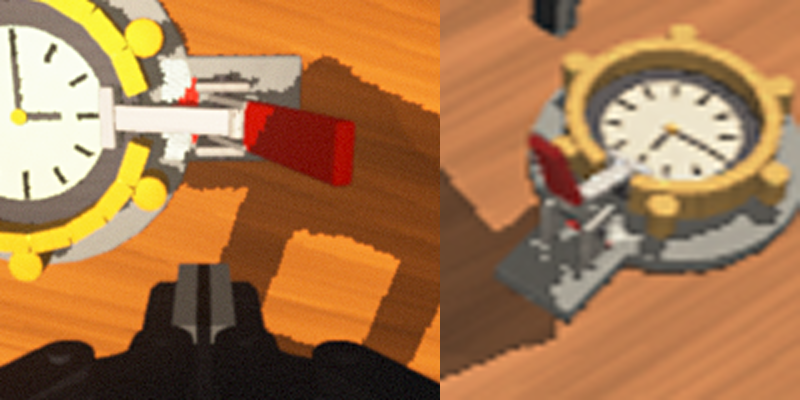

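The crossbar lies inside the rim and the shank is in the notch, at crop (107,118) and (165,118). I'll check its height by crossing two views.

```bash
python3 - <<'E'
from g import *
w,W=load('w7');s,C=load('s7')
p,e=cross(ray(W,220+107/2,100+118/2),ray(C,305+187/5,180+170/5));print(w2j(p),p[2],e,w2j(onz(W,220+107/2,100+118/2,.043)))
p,e=cross(ray(W,220+343/2,100+153/2),ray(C,305+92/5,180+142/5));print('lever end',w2j(p),p[2],e)
E
```

```text
[ 0.04297009 -0.00099693] 0.030323471758780085 0.001836467019920299 [ 4.55316953e-02 -6.72852483e-05]
lever end [ 0.1378609  -0.00215286] 0.1315398215712547 0.004646388367082966
```

carry_out:
  steps: [0.03,0.018,-0.009,0,0,0,0,0.03,0.018,0.03,0,0,0,0,0.03,0.018,0.058,0,0,0,0,0.03,0.018,0.058,0,0,0,0]

```text
time_s: 16.5
eef_pos: [0.5871, 0.0325, 0.1769]
eef_rot: [-0.001, 0.991, 0.133, -0.004]
wrist_force: [0.3, 0.5, -0.3]
opening: 0.002
grasp_force: 0.0
```

```bash
python3 - <<'E'
from g import *
wp=[]
for q in list(np.arange(.3,1.7,.12))+[1.72,1.78]:
    f=np.array([np.sin(q),np.cos(q)]);n=np.array([-np.cos(q),np.sin(q)])
    k=np.array([.1,.04])+.08*f+.004*n
    wp.append((k[0]-.007*np.cos(q),0,k[1]+.073-.012*max(0,np.cos(q)),90))
rows(wp)
E
```

```text
now jig [ 0.1052 -0.0021] 0.1769 yaw 89.74
[0.002, 0.008, -0.002, 0, 0, -0.0, 0]
[0.002, 0.017, 0.0, 0, 0, -0.0, 0]
[0.002, 0.026, 0.003, 0, 0, -0.0, 0]
[0.002, 0.035, 0.008, 0, 0, -0.0, 0]
[0.002, 0.043, 0.013, 0, 0, -0.0, 0]
[0.003, 0.051, 0.018, 0, 0, -0.0, 0]
[0.003, 0.057, 0.025, 0, 0, -0.0, 0]
[0.003, 0.063, 0.032, 0, 0, -0.0, 0]
[0.003, 0.068, 0.039, 0, 0, -0.0, 0]
[0.003, 0.071, 0.047, 0, 0, -0.0, 0]
[0.003, 0.074, 0.055, 0, 0, -0.0, 0]
[0.003, 0.075, 0.064, 0, 0, -0.0, 0]
[0.003, 0.076, 0.072, 0, 0, -0.0, 0]
[0.003, 0.076, 0.076, 0, 0, -0.0, 0]
```

carry_out:
  steps: [0.002,0.008,0,0,0,0,0,0.002,0.017,0,0,0,0,0,0.002,0.026,0.003,0,0,0,0,0.002,0.035,0.008,0,0,0,0,0.002,0.043,0.013,0,0,0,0,0.003,0.051,0.018,0,0,0,0,0.003,0.057,0.025,0,0,0,0,0.003,0.063,0.032,0,0,0,0,0.003,0.068,0.039,0,0,0,0,0.003,0.071,0.047,0,0,0,0,0.003,0.074,0.055,0,0,0,0,0.003,0.075,0.064,0,0,0,0,0.003,0.076,0.072,0,0,0,0,0.003,0.076,0.072,0,0,0,0]

```text
time_s: 17.9
eef_pos: [0.6117, -0.0407, 0.1082]
eef_rot: [-0.0, 0.991, 0.133, -0.001]
wrist_force: [-1.0, 0.3, -0.3]
opening: 0.0
grasp_force: 0.0
```

carry_out:
  steps: [0,0,0.003,0,0,0,0,0,0,0.006,0,0,0,0,0,0,0.008,0,0,0,0,0,0,0.008,0,0,0,0]

```text
time_s: 18.3
eef_pos: [0.6125, -0.0408, 0.1017]
eef_rot: [-0.0, 0.991, 0.133, -0.0]
wrist_force: [0.5, 0.2, -0.5]
opening: -0.003
grasp_force: 0.0
```

carry_out:
  steps: [0,0,0.002,0,0,0,0,0,0,0.003,0,0,0,0,0,0,0.003,0,0,0,0]

```text
time_s: 18.6
eef_pos: [0.6131, -0.0409, 0.1003]
eef_rot: [0.0, 0.991, 0.133, 0.0]
wrist_force: [-3.6, 1.0, 8.4]
opening: -0.001
grasp_force: 3.9
```

Contact at 8 N with the tip at about 27 mm shows the handle is at its stop. Next I'll lift off and look.

carry_out:
  steps: [0,0,-0.03,0,0,0,0,0,0,-0.08,0,0,0,0,-0.01,0,-0.13,0,0,0,0,-0.04,-0.01,-0.17,0,0,0,0,-0.06,-0.02,-0.19,0,0,0,0,-0.06,-0.02,-0.19,0,0,0,0,-0.06,-0.02,-0.19,0,0,0,0]

```text
time_s: 19.3
eef_pos: [0.5496, -0.0374, 0.2896]
eef_rot: [0.0, 0.991, 0.132, 0.001]
wrist_force: [0.1, -0.2, -0.5]
opening: 0.002
grasp_force: 0.0
```

```bash
python3 - <<'E'
from g import *
w,W=cam('wrist','w8');s,C=cam('scene','s8')
k=[cv2.resize(w[20:260,180:444,::-1],(440,400),interpolation=cv2.INTER_CUBIC),cv2.resize(s[180:260,305:377,::-1],(360,400),interpolation=cv2.INTER_CUBIC)]
cv2.imwrite('pics/c8.png',np.hstack(k))
P=dial(w,W,J);c=J.copy()
for _ in range(5):
    r=np.linalg.norm(P-c,axis=1);c,R0=circ(P[(r>.05)&(r<.068)])
h,ph=dialang(P,c);print(c,R0,'notch',(ph+30+74.4+30)%60-30,obs()['wrist_force'])
E
```

```text
[0.56100005 0.13456307] 0.061704048662801575 notch -0.12331160527611473 [ 0.9501862  -0.02150577  0.05034185]
```

View pics/c8.png

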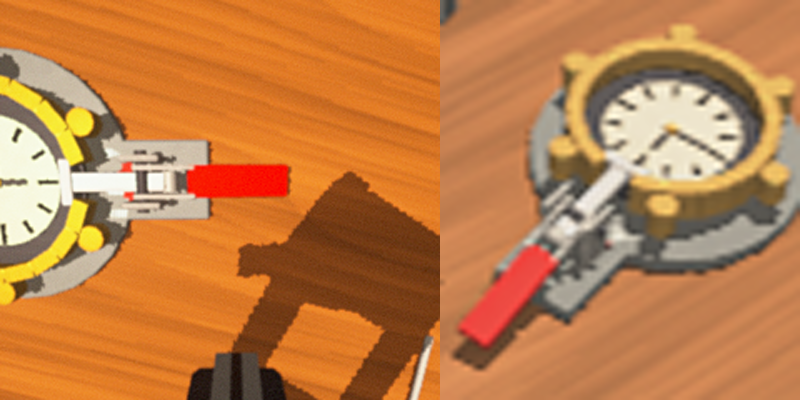

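The lever is fully over, with its handle end at crop (288,180). The crossbar is inside the rim at (66,182). I'll check both positions and then hand in.

```bash
python3 - <<'E'
from g import *
w,W=load('w8');s,C=load('s8');k=264/440
p,e=cross(ray(W,180+288*k,20+180*k),ray(C,305+32/5,180+334/5));print('lever end',w2j(p),p[2],e)
print('crossbar',w2j(onz(W,180+66*k,20+182*k,.043)))
E
```

```text
lever end [0.19809792 0.00125769] 0.0248138769809087 0.0033326354118460816
crossbar [ 0.05130243 -0.00020879]
```

```bash
python3 - <<'E'
from g import *
w,W=load('w8');hs=cv2.cvtColor(w,cv2.COLOR_RGB2HSV)
for y in (.0,.009,.013):
  for z in (.043,.048):
    pass
print('rows v, cols 208..232 value/sat')
for v in range(112,148,2): print(v,' '.join(f"{hs[v,u,2]:3d}{'y' if hs[v,u,1]>110 else '.'}" for u in range(208,232)))
for n,q in (('bar on floor 48',(.048,.013,.043)),('bar floor 50',(.05,.013,.043)),('bar on rim 54',(.054,.013,.055)),('rim inner edge at y13',(.0545,.013,.048))): print(n,proj(W,np.r_[Rj@q[:2]+J,q[2]]))
E
```

```text
rows v, cols 208..232 value/sat
112 253. 250. 218. 152. 126. 131. 124. 128. 123. 162. 229y 250y 250y 248y 247y 247y 248y 248y 249y 250y 219y 142y  89y  86y
114 249. 251. 254. 247. 173. 125. 126. 139. 138. 136. 165. 226y 249y 249y 247y 248y 247y 248y 249y 252y 254y 218y 122y  89y
116 249. 249. 250. 249. 214. 131. 180. 249. 253. 249. 247. 246. 248. 249y 249y 250y 252y 252y 251y 244y 209y 174y 109y  88y
118 248. 249. 250. 250. 249. 210. 199. 245. 250. 248. 247. 247. 247. 241. 246y 241y 198y 142y 100y  90y  86.  71.  66y  83.
120 249. 250. 249. 250. 250. 244. 215. 235. 249. 249. 248. 248. 246. 219. 126.  74.  63.  59.  62.  89. 128. 112.  67.  63.
122 248. 249. 249. 249. 250. 249. 240. 231. 245. 248. 248. 249. 249. 237. 143.  82.  72.  73.  75.  71.  96. 115.  87.  66.
124 249. 249. 249. 249. 250. 250. 245. 241. 246. 247. 248. 248. 249. 240. 206. 241. 250. 248. 247. 248. 248. 248. 249. 248.
126 249. 253. 254. 253. 253. 254. 250. 245. 248. 247. 247. 248. 249. 241. 212. 235. 250. 251. 250. 250. 249. 250. 251. 250.
128 109. 130. 141. 139. 133. 140. 166. 222. 247. 247. 247. 248. 248. 242. 21
[... 640 characters left out ...]
3.  72.  78y  92. 110.  86.
140 249. 249. 249. 249. 249. 250. 249. 220. 188. 239. 251. 248. 248. 248. 248. 242. 245y 239y 208y 182y 153y 124y 107y 100y
142 251. 250. 249. 250. 251. 253. 248. 174. 139. 200. 246. 249. 247. 243. 245. 249y 249y 250y 251y 252y 253y 251y 239y 205y
144 204. 245. 252. 252. 252. 252. 223. 143. 116. 126. 125. 126. 126. 153. 227y 249y 249y 249y 249y 249y 249y 250y 254y 250y
146  87.  87. 133. 208. 251. 243. 157. 114. 122. 122. 119. 119. 127. 201y 251y 250y 249y 249y 248y 248y 248y 251y 252y 223y
bar on floor 48 [215.3042013  116.65380877]
bar floor 50 [217.15403223 116.64542192]
bar on rim 54 [216.91199553 116.56110327]
rim inner edge at y13 [219.71806034 116.59900597]
```

The single view leaves the bar's height ambiguous, so I'll take one more wrist view with a wide baseline.

carry_out:
  steps: [0,-0.05,0,0,0,0,0,0,-0.1,0,0,0,0,0,0,-0.15,0,0,0,0,0,0,-0.2,0,0,0,0,0,0,-0.2,0,0,0,0,0,0,-0.2,0,0,0,0,0]

```text
time_s: 20.0
eef_pos: [0.4966, 0.1567, 0.2874]
eef_rot: [0.0, 0.991, 0.134, -0.001]
wrist_force: [-0.1, -0.2, -0.9]
opening: 0.003
grasp_force: 0.0
```

```bash
python3 - <<'E'
from g import *
w,W=cam('wrist','w9');hs=cv2.cvtColor(w,cv2.COLOR_RGB2HSV)
print(w2j(W[0][:3,3]))
for n,q in (('floor 48',(.048,.0,.043)),('floor 50',(.05,.0,.043)),('on rim 54',(.054,.0,.058)),('rim inner y13',(.0545,.013,.048)),('lever end top',(.1978,0,.023))): print(n,proj(W,np.r_[Rj@q[:2]+J,q[2]]))
u0,v0=proj(W,np.r_[Rj@[.05,0]+J,.043]).astype(int)
for v in range(v0-20,v0+21,2): print(v,u0-14,' '.join(f"{hs[v,u,2]:3d}{'y' if hs[v,u,1]>110 else '.'}" for u in range(u0-14,u0+22)))
E
```

```text
[-0.03911699  0.01182742]
floor 48 [401.66104186 128.27159128]
floor 50 [403.50474478 128.26933958]
on rim 54 [411.43807368 128.82024088]
rim inner y13 [410.06412406 115.77053732]
lever end top [526.859234   127.44847747]
108 389 249. 253. 220. 134. 105. 112. 108. 112. 112. 109. 109. 112. 113. 106. 107. 111. 108y 105y 106y 158y 235y 253y 251y 250y 251y 249y 249y 249y 250y 250y 247. 233. 233. 235. 237. 239.
110 389 215. 252. 252. 211. 138. 108. 112. 114. 112. 112. 108. 114. 112. 110. 115. 113. 108y 105y 107y 119y 192y 250y 252y 250y 250y 249y 250y 251y 250y 249y 248y 236. 230. 234. 233. 234.
112 389 252. 251. 253. 250. 202. 125. 101. 112. 110. 116. 114. 113. 109. 109. 108. 107. 108. 110y 108y 107y 146y 229y 253y 251y 250y 249y 249y 250y 250y 250y 249y 246. 234. 232. 233. 232.
114 389 250. 249. 250. 252. 246. 151. 102. 110. 110. 107. 109. 105. 109. 124. 152. 181. 176. 177. 177. 171. 155. 184y 249y 252y 251y 250y 250y 250y 250y 250y 250y 249y 243. 239. 240. 237.
116 389 249. 249. 250. 252. 251. 203. 120. 102. 111. 109. 103.  83.  99. 164. 245. 252. 250. 248. 243. 242. 216. 154y 215y 253
[... 2369 characters left out ...]
.  69.  70. 109. 173. 219. 229. 217. 213. 198. 160. 191y 249y 253y 250y 250y 250y 250y 251y 251y 249y 242. 233. 237. 237. 229. 228. 211.
144 389 150. 120.  75.  57.  63.  60.  59.  61.  61.  67.  57.  58.  55.  69.  82y  87y  97y 110y 182y 246y 255y 253y 251y 251y 251y 251y 253y 254y 251y 247. 242. 241. 245. 245. 238. 205.
146 389 117.  75.  53.  57.  65.  59.  59.  61.  56.  63.  58.  62.  65.  79y  84y  88y  86y 107y 152y 187y 216y 246y 251y 253y 242y 202y 187y 174y 118y 102. 112. 120. 115. 126. 169. 175.
148 389  65.  56.  62.  59.  58.  62.  60.  61.  57.  57.  60.  70.  80y  89y  89y  87y 108y 138y 152y 148y 147y 148y 147y 142y 147y 151y 138y 108.  96.  95.  95.  91.  90.  93.  93.  89.
```

The wide-baseline view puts the bar centre at column 405. That matches the floor prediction of 403.5, not the 411 expected if it sat on the rim, so the claw is hooked.

```bash
python3 -c "
from h import *
print(ctrl.hand_in())"
```

```text
the job is handed in; nothing more can be done
None
```

The job is handed in at about 20 s of the 61 s allowed: the notch faces the arrow to within about 0.3°, the claw's crossbar is hooked inside the rim, the lever is down at its stop and the arm is touching nothing. I moved nothing else on purpose but took no final picture of the other items, and the hand-in gave no verdict.

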